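Reject the sticking damper

ROBOT

A 6-joint arm with a two-finger parallel gripper is mounted at the origin on the work surface. World frame = base frame: x ahead of the robot, y to its left, z up, the work surface at z = 0. Lengths are in m, angles in rad, forces in N, time in s.
With the tool pointing down it reaches from about 0.3 to 0.95 m from the base axis. Payload 3.1 kg.
Tool frame: the origin (TCP) lies on the centre line of the jaws, within the pads' length; the fingertips stand 25 mm ahead of it and the grasp point (between the pads) lies 6 mm ahead of it; z points along the fingers, y is the direction in which the jaws open and shut (so a half turn about z gives the same grasp; the last joint's range is limited). The gripper opens to 85 mm and grips with 20 to 120 N. Pads are 22 mm wide; open, the fingers measure 114 mm over their backs; the gripper's body (76 mm by 85 mm) begins 54 mm behind the grasp point. The pads swing forward as they close: fully open they stand 13 mm farther back than shut.
Start: joints at [-1.311, 0.308, 1.634, -0, 1.2, -0.07], TCP at [0.202, -0.591, 0.256] pointing down, gripper open.
Joint ranges: [-3.06, 3.06], [-0.79, 1.96], [0.05, 2.63], [-1.19, 4.34], [0.05, 2.64], [-2.94, 2.94]. Speed limits (rad/s): [2.79, 2.79, 3.14, 3.14, 3.14, 3.14].

INTERFACE

Orientations are given as a unit quaternion [w, x, y, z].
In Python, from plant import r gives the robot as it stands.
- The arm moves only by the shell command python3 -m jog 'ROWS' [FORCE]. ROWS is JSON, a list of rows, each a list of 3 entries, a list of its own where there are three numbers: the shift along the tool's x, y, z in m, then the turn, a rotation vector about the tool's x, y, z in rad, then the finger opening in m, from 0 to 0.0854. A call has 1 to 12 rows; each row shifts and turns the commanded pose from where the row before left it, along the tool's axes as they then stand; what a row does not reach is not made up. A row lasts 1/12 s, in which the tool goes at most 41.7 mm and 7.16 degrees, less where a joint would pass 70% of its speed; a pose out of reach is approached as far as the arm can. A call is refused whole if a number of a shift passes 0.0417 or a number of a turn 0.125, either way. A call with a gripper value outside its range is refused whole. The fingers move at their own pace and stop on an object; FORCE is the grip in N (left out, the last holds). Time passes only in rows, so rows that do not move let the fingers close. It gives the time, the measured TCP pose, the force and the opening at its end, in the units of the state.
- r.sense(): the state, without advancing time (a new reading comes with each control period).
- r.read_camera(name): name is "side" or "top"; returns the picture (480x640x3 uint8, blue, green, red); there is no depth.
- r.get_calibration(name): a dict with "camera_matrix" (3x3 intrinsics, pixels), "rvec" (rotation vector, rad) and "tvec" (3), from world to camera coordinates, as OpenCV has them. Camera axes: x right, y down, z forward; pixel columns grow to the right and rows downward; lengths in m; the calibration is good to about 2 mm. A picture is of the moment at which its call begins. get_calibration takes no time and is no camera call.
- r.hand_in(): hands the job in, once; it reports no verdict.
The state is a dict: "t": time; "joint_positions": joint angles; "dq": joint speeds; "joint_efforts": joint torques, N m; "ee_pos": TCP position; "eef_rot": TCP orientation; "contact_force": force on the tool from outside, world axes, zero at the start; "moment": the same for the moment, N m; "finger_gap": finger opening in m.
Only numpy, scipy, OpenCV 4.12 (cv2) and the standard library are available. Lean on these libraries where they do the work, as an engineer would, in place of code of your own. Each camera call takes 0.05 s, during which the arm holds its last target. There are 200 camera calls.

TASK

Push the plunger of each of the three dampers in the black holder down as far as it goes. One of them sticks and stops well before it is home: take that damper out and stand it upright in the grey reject tray, and leave the two sound ones standing in the holder with their plungers fully home.

Things in the scene. Friction and masses are not known exactly. Their poses are not given: they have to be found in the camera images.
- damper_one_barrel (a point): Damper one, one of three alike: bare aluminium cylinder 28 mm across, 75 mm tall, loose (160 g), upright in a holder socket, with a steel rod and round white push cap (24 mm across, 6 mm thick) on top. Point on its axis 60 mm above its underside, 15 mm below the cylinder's upper end: grip here from above. The cap's top is 41 mm above this point, less the joint value.
- damper_two_barrel (a point): Damper two, one of three alike: bare aluminium cylinder 28 mm across, 75 mm tall, loose (160 g), upright in a holder socket, with a steel rod and round white push cap (24 mm across, 6 mm thick) on top. Point on its axis 60 mm above its underside, 15 mm below the cylinder's upper end: grip here from above. The cap's top is 41 mm above this point, less the joint value.
- damper_three_barrel (a point): Damper three, one of three alike: bare aluminium cylinder 28 mm across, 75 mm tall, loose (160 g), upright in a holder socket, with a steel rod and round white push cap (24 mm across, 6 mm thick) on top. Point on its axis 60 mm above its underside, 15 mm below the cylinder's upper end: grip here from above. The cap's top is 41 mm above this point, less the joint value.
- plunger_one (a joint): How far damper one's plunger is pushed in (m): 0 right out, 0.020 fully home. Starts at 0 to 0.003, moves straight down under 3 to 4 N, stays where left. A sound one goes all the way home; the sticking one moves freely, then stops dead at about 0.008 and will not yield (10 N is plenty). Exactly one of the three sticks; which one is not told.
- plunger_two (a joint): How far damper two's plunger is pushed in (m): 0 right out, 0.020 fully home. Starts at 0 to 0.003, moves straight down under 3 to 4 N, stays where left. A sound one goes all the way home; the sticking one moves freely, then stops dead at about 0.008 and will not yield (10 N is plenty). Exactly one of the three sticks; which one is not told.
- plunger_three (a joint): How far damper three's plunger is pushed in (m): 0 right out, 0.020 fully home. Starts at 0 to 0.003, moves straight down under 3 to 4 N, stays where left. A sound one goes all the way home; the sticking one moves freely, then stops dead at about 0.008 and will not yield (10 N is plenty). Exactly one of the three sticks; which one is not told.
- holder: The holder: fixed black block 150 x 150 mm, 30 mm high; origin at the centre of its underside, on the table; x and y along its sides. Four round sockets 37.5 mm from the centre along each side, 31 mm wide, 25 mm deep, floors 5 mm above the table. Three hold the dampers; the other a plain steel post, 25 mm across, 85 mm tall, no cap, not part of the job.
- tray_in (a point): The reject tray: fixed shallow square tray of grey plastic, open at the top, 150 x 150 mm outside, 30 mm high, walls 4 mm. This point is the centre of its inner floor, 4 mm above the table; x and y run along its sides. A small black ring (29 mm across, 9 mm high) lies loose in its +x +y corner, 52 mm from the centre along each side.

How it is judged:
On the way:
1. all three plungers have been pushed as far as they go: the two sound ones home, the sticking one down to where it stops (((value of joint plunger_one above 0.0055 m and value of joint each of plunger_two, plunger_three above 0.017 m) or (value of joint each of plunger_one, plunger_three above 0.017 m and value of joint plunger_two above 0.0055 m) or (value of joint each of plunger_one, plunger_two above 0.017 m and value of joint plunger_three above 0.0055 m))), for 0.1 s.
At the end, for the whole second after the job is handed in: The sticking damper stands upright (within 10 degrees) on the floor of the reject tray, its axis within 60 mm of the tray's centre along each side; the two sound dampers stand upright (within 10 degrees) in the holder, within 15 mm of where they were, with their plungers at least 17 mm in (angle between each of damper_one_barrel, damper_two_barrel, damper_three_barrel's own z axis and vertical below 0.17 rad and ((value of joint each of plunger_two, plunger_three above 0.017 m and distance of each of damper_two_barrel, damper_three_barrel from where it was at the start of the episode below 0.015 m and x of damper_one_barrel in the frame of tray_in between -0.06 and 0.06 m and y of damper_one_barrel in the frame of tray_in between -0.06 and 0.06 m and z of damper_one_barrel in the frame of tray_in between 0.05 and 0.07 m) or (value of joint each of plunger_one, plunger_three above 0.017 m and distance of each of damper_one_barrel, damper_three_barrel from where it was at the start of the episode below 0.015 m and x of damper_two_barrel in the frame of tray_in between -0.06 and 0.06 m and y of damper_two_barrel in the frame of tray_in between -0.06 and 0.06 m and z of damper_two_barrel in the frame of tray_in between 0.05 and 0.07 m) or (value of joint each of plunger_one, plunger_two above 0.017 m and distance of each of damper_one_barrel, damper_two_barrel from where it was at the start of the episode below 0.015 m and x of damper_three_barrel in the frame of tray_in between -0.06 and 0.06 m and y of damper_three_barrel in the frame of tray_in between -0.06 and 0.06 m and z of damper_three_barrel in the frame of tray_in between 0.05 and 0.07 m))); the robot touches nothing.
It also fails if it takes over 53 s, if anything falls off the work surface, if the arm or the gripper's body presses on something with over 40 N, if the wrist force passes 120 N, or if a joint passes its speed limit or range.

## Working session

There is one attempt and no reset: what is moved stays moved. The work goes in short steps, Python scripts to look and compute and a shell command to move; the robot and the scene stay as the last step left them, time stands still between calls to the robot, and variables do not carry over. Pictures are saved under pics/ and viewed, about 8 in all and at most 12, crops included, and the job is handed in when it is done.

```bash
mkdir -p pics; ls
python3 - <<'E'
from plant import r
import cv2
s=r.sense(); print(s)
for n in("top","side"):
    cv2.imwrite(f"pics/{n}0.png",r.read_camera(n)); c=r.get_calibration(n); print(n,c)
E
```

```text
pics
{'t': 0.0, 'joint_positions': array([-1.31066239e+00,  3.09012284e-01,  1.63522324e+00,  5.33649896e-06,
        1.19971463e+00, -6.97028679e-02]), 'dq': array([-1.12030216e-05, -6.05521197e-04, -6.24062710e-05, -2.46001292e-04,
        8.17245050e-04, -1.14246378e-03]), 'joint_efforts': array([ 9.67576998e-04, -4.15250802e+01, -2.76666927e+01, -2.49482819e-04,
        1.02060524e-02, -1.13915866e-05]), 'ee_pos': array([ 0.20220128, -0.59055589,  0.25502502]), 'eef_rot': array([-1.17364315e-03,  9.86431229e-01,  1.64170770e-01, -1.09591191e-04]), 'contact_force': array([ 0.12753035, -0.83134814,  0.58763563]), 'moment': array([0.01125422, 0.02762572, 0.01996074]), 'finger_gap': 0.08539781141598851}
top {'camera_matrix': array([[471.40587607,   0.        , 326.09244516],
       [  0.        , 471.40587607, 233.76497563],
       [  0.        ,   0.        ,   1.        ]]), 'rvec': array([ 2.14381407, -2.13775082,  0.15901069]), 'tvec': array([-0.00972156,  0.54383134,  0.74414192])}
side {'camera_matrix': array([[619.17996914,   0.        , 323.09963127],
       [  0.        , 619.17996914, 239.04873617],
       [  0.        ,   0.        ,   1.        ]]), 'rvec': array([ 2.12099088, -0.25696615,  0.1544557 ]), 'tvec': array([-0.54557713,  0.13427911,  0.96958102])}
```

View pics/top0.png

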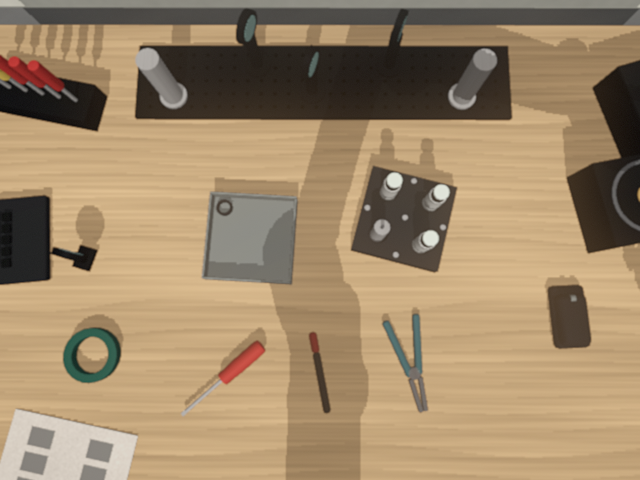

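View pics/side0.png

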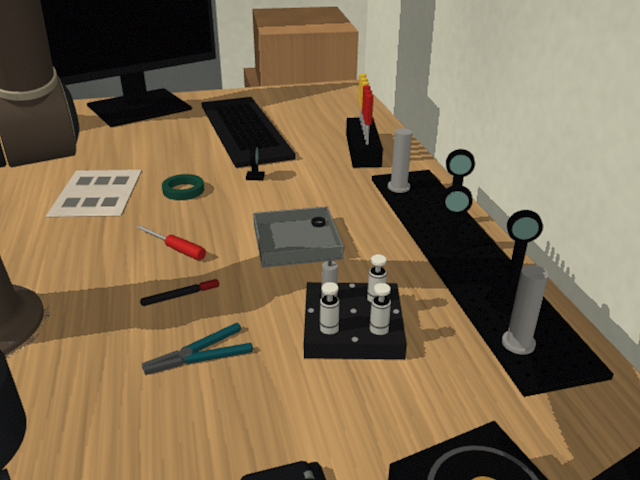

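Top view: the caps are near (394,180), (441,192) and (429,238), and the post is at (381,228). The holder corners are near (374,167), (456,186), (437,271) and (352,251). The tray corners are near (210,193), (298,198), (292,284) and (203,278), with the ring at (225,207). The side view shows caps at (330,288), (378,261) and (382,289).

```bash
cat > h.py <<'E'
import cv2,numpy as np
from plant import r
def cam(n):
    c=r.get_calibration(n); R=cv2.Rodrigues(np.array(c["rvec"]))[0]; return np.array(c["camera_matrix"]),R,np.array(c["tvec"]).ravel()
def back(n,uv,z):
    K,R,t=cam(n); C=-R.T@t; d=R.T@np.linalg.inv(K)@np.array([uv[0],uv[1],1.]); return C+d*(z-C[2])/d[2]
def proj(n,P):
    K,R,t=cam(n); p=K@(R@np.array(P)+t); return p[:2]/p[2]
def tri(a,b):
    P=[cam(n)[0]@np.c_[cam(n)[1],cam(n)[2]] for n in("top","side")]
    X=cv2.triangulatePoints(P[0],P[1],np.array(a,float).reshape(2,1),np.array(b,float).reshape(2,1)).ravel(); return X[:3]/X[3]
E
python3 - <<'E'
from h import *
np.set_printoptions(precision=4,suppress=True)
for n,(x0,y0,x1,y1) in(("top",(350,160,460,275)),("side",(300,245,410,360))):
    im=cv2.imread(f"pics/{n}0.png"); g=im[y0:y1,x0:x1].min(2)
    for th in(190,):
        k,l,st,ce=cv2.connectedComponentsWithStats((g>th).astype(np.uint8))
        for i in range(1,k):
            if st[i,4]>15: print(n,th,ce[i]+[x0,y0],st[i], back(n,ce[i]+[x0,y0],.104))
for nm,cs,z in(("holder",[(374,167),(456,186),(437,271),(352,251)],.03),("tray",[(210,193),(298,198),(292,284),(203,278)],.03)):
    p=np.array([back("top",c,z) for c in cs])[:,:2]; d=np.roll(p,-1,0)-p
    print(nm,p,p.mean(0),np.linalg.norm(d,axis=1),np.degrees(np.arctan2(d[:,1],d[:,0])))
print(tri((394,180),(378,261)),tri((441,192),(382,289)),tri((429,238),(330,288)))
a=cv2.resize(cv2.imread("pics/top0.png")[155:280,345:465],None,fx=4,fy=4,interpolation=2)
b=cv2.resize(cv2.imread("pics/side0.png")[245:370,295:415],None,fx=4,fy=4,interpolation=2)[:500]
cv2.imwrite("pics/c0.png",cv2.resize(np.hstack([a,b]),(800,417)))
E
```

```text
top 190 [394.2822 179.6564] [ 38  13  14  14 163] [ 0.6199 -0.1144  0.104 ]
top 190 [441.3049 191.6951] [ 85  25  14  14 164] [ 0.6008 -0.187   0.104 ]
top 190 [430.426  237.7456] [ 74  71  14  15 169] [ 0.5285 -0.1679  0.104 ]
side 190 [379.1765 289.8824] [75 41 11  6 17] [ 0.596  -0.1912  0.104 ]
holder [[ 0.6625 -0.0905]
 [ 0.6291 -0.2308]
 [ 0.4832 -0.1935]
 [ 0.5164 -0.0518]] [ 0.5728 -0.1416] [0.1441 0.1506 0.1455 0.1511] [-103.4047  165.6546   76.8108  -14.8595]
tray [[0.6158 0.1912]
 [0.6074 0.0401]
 [0.4609 0.0483]
 [0.4704 0.197 ]] [0.5386 0.1191] [0.1513 0.1467 0.149  0.1455] [-93.1935 176.7912  86.3328  -2.2913]
[ 0.6202 -0.1146  0.0993] [ 0.6014 -0.1872  0.1016] [ 0.5295 -0.1666  0.1008]
```

View pics/c0.png

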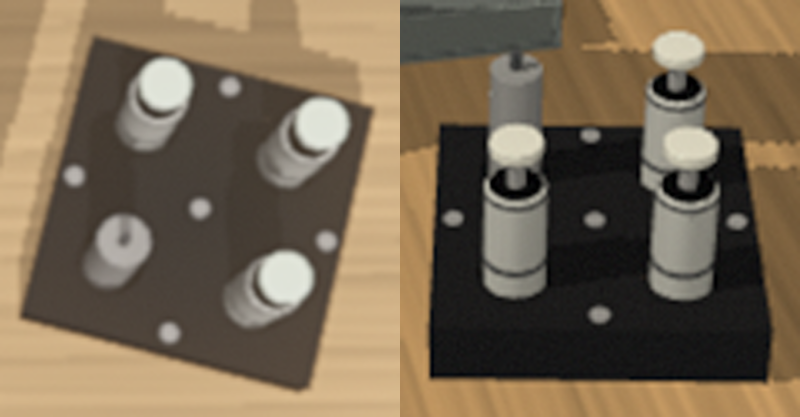

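The crop shows three damper caps and the bare post at the left-bottom socket. Caps A (0.620,-0.114), B (0.601,-0.187) and C (0.5285,-0.168) are spaced 75 mm apart, so the estimates agree. I'll go above C with the jaws shut.

```bash
python3 -m jog '[[[0.03,-0.02,0],[0,0,0],0],[[0.032,-0.021,0],[0,0,0],0],[[0.032,-0.021,0],[0,0,0],0],[[0.032,-0.021,0],[0,0,0],0],[[0.032,-0.021,0],[0,0,0],0],[[0.032,-0.021,0],[0,0,0],0],[[0.032,-0.021,0],[0,0,0],0],[[0.032,-0.021,0],[0,0,0],0],[[0.032,-0.021,0],[0,0,0],0],[[0.032,-0.021,0],[0,0,0],0],[[0.032,-0.021,0],[0,0,0],0],[[0.032,-0.021,0.02],[0,0,0],0]]' 40
cat > go.py <<'E'
import sys
from h import *
from scipy.spatial.transform import Rotation as Ro
s=r.sense(); q=s["eef_rot"]; R=Ro.from_quat([q[1],q[2],q[3],q[0]])
P=dict(A=(.6199,-.1144),B=(.6008,-.187),C=(.5285,-.1679),T=(.5386,.1191))[sys.argv[1]]
d=np.array([*P,float(sys.argv[2])])-s["ee_pos"]
print(s["t"],"pos",s["ee_pos"].round(4),"shift",R.inv().apply(d).round(4),"F",s["contact_force"].round(1),"gap",round(s["finger_gap"],4),R.as_matrix().round(3).tolist())
E
python3 go.py C .16
```

```text
t: 1.1
ee_pos: [0.485, -0.2308, 0.2405]
eef_rot: [0.003, 0.986, 0.164, 0.003]
contact_force: [0.9, -0.9, -0.2]
finger_gap: 0.0001
1.1 pos [ 0.485  -0.2308  0.2405] shift [ 0.0611 -0.0459  0.0805] F [ 0.9 -0.9 -0.2] gap 0.0001 [[0.946, 0.324, 0.007], [0.324, -0.946, -0.004], [0.005, 0.006, -1.0]]
```

```bash
python3 -m jog '[[[0.03,-0.02,0],[0,0,0],0],[[0.03,-0.02,0.02],[0,0,0],0],[[0.0,-0.002,0.03],[0,0,0],0],[[0,0,0.025],[0,0,0],0],[[0,0,0],[0,0,0],0],[[0,0,0],[0,0,0],0]]'
python3 go.py C .135
python3 - <<'E'
from h import *
a=r.read_camera("top")[120:320,320:520];b=r.read_camera("side")[180:380,250:450]
cv2.imwrite("pics/c1.png",cv2.resize(np.hstack([a,b]),(800,400),interpolation=2))
E
```

```text
t: 1.6
ee_pos: [0.5232, -0.1712, 0.1601]
eef_rot: [-0.001, 0.986, 0.164, -0.002]
contact_force: [-0.0, -0.2, -0.2]
finger_gap: 0.0002
1.6 pos [ 0.5232 -0.1712  0.1601] shift [ 0.0062 -0.0013  0.0251] F [-0.  -0.2 -0.2] gap 0.0002 [[0.946, 0.324, -0.005], [0.324, -0.946, 0.002], [-0.004, -0.003, -1.0]]
```

View pics/c1.png

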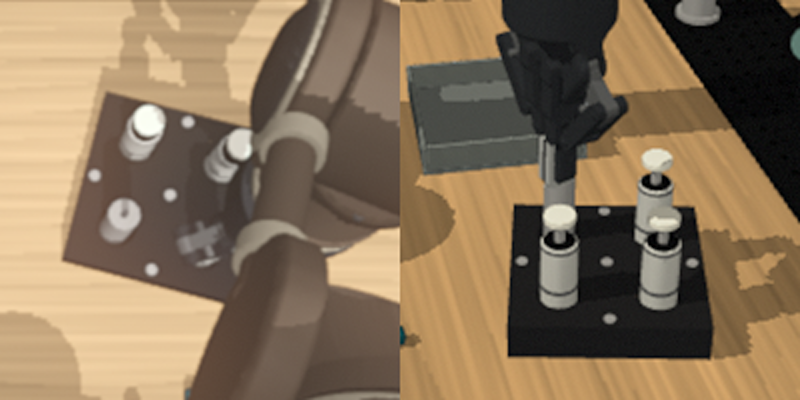

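The closed fingertips are just above cap C in both views. I'll correct by 6 mm and press down in steps.

```bash
python3 -m jog '[[[0.006,-0.001,0.01],[0,0,0],0],[[0,0,0.012],[0,0,0],0],[[0,0,0.006],[0,0,0],0],[[0,0,0.003],[0,0,0],0],[[0,0,0.003],[0,0,0],0],[[0,0,0.003],[0,0,0],0],[[0,0,0],[0,0,0],0]]'
python3 go.py C .111
```

```text
t: 2.28
ee_pos: [0.53, -0.1692, 0.1247]
eef_rot: [-0.0, 0.986, 0.164, -0.0]
contact_force: [0.2, -0.0, 0.0]
finger_gap: 0.0
2.2833 pos [ 0.53   -0.1692  0.1247] shift [-0.001  -0.0017  0.0137] F [ 0.2 -0.   0. ] gap 0.0 [[0.946, 0.324, -0.0], [0.324, -0.946, 0.0], [-0.0, -0.0, -1.0]]
```

```bash
python3 -m jog '[[[0,0,0.003],[0,0,0],0],[[0,0,0.003],[0,0,0],0],[[0,0,0],[0,0,0],0]]'
python3 -m jog '[[[0,0,0.003],[0,0,0],0],[[0,0,0],[0,0,0],0]]'
```

```text
t: 2.53
ee_pos: [0.5335, -0.1706, 0.1229]
eef_rot: [0.002, 0.986, 0.164, 0.003]
contact_force: [-1.4, -0.2, 14.2]
finger_gap: -0.0002
t: 2.7
ee_pos: [0.5356, -0.1715, 0.1227]
eef_rot: [0.003, 0.986, 0.164, 0.005]
contact_force: [-2.9, 1.9, 24.2]
finger_gap: 0.0001
```

C stops dead at a cap height of about 0.098, which is about 0.008 in, with 24 N on it, so it is the likely sticker. Next is B.

```bash
python3 -m jog '[[[0,0,-0.015],[0,0,0],0],[[0,0,-0.02],[0,0,0],0],[[0.02,0.014,0],[0,0,0],0],[[0.02,0.014,0],[0,0,0],0],[[0.02,0.012,0],[0,0,0],0],[[0,0,0],[0,0,0],0],[[0,0,0],[0,0,0],0]]'
python3 go.py B .135
```

```text
t: 3.28
ee_pos: [0.6006, -0.1877, 0.1508]
eef_rot: [0.0, 0.986, 0.164, 0.0]
contact_force: [-0.5, -0.1, 0.5]
finger_gap: 0.0001
3.2833 pos [ 0.6006 -0.1877  0.1508] shift [ 0.0004 -0.0007  0.0158] F [-0.5 -0.1  0.5] gap 0.0001 [[0.946, 0.324, 0.0], [0.324, -0.946, -0.0], [0.0, 0.0, -1.0]]
```

```bash
python3 -m jog '[[[0,0,0.012],[0,0,0],0],[[0,0,0.006],[0,0,0],0],[[0,0,0.003],[0,0,0],0],[[0,0,0.003],[0,0,0],0],[[0,0,0.003],[0,0,0],0],[[0,0,0.003],[0,0,0],0],[[0,0,0],[0,0,0],0]]'
python3 -m jog '[[[0,0,0.003],[0,0,0],0],[[0,0,0.003],[0,0,0],0],[[0,0,0],[0,0,0],0]]'
```

```text
t: 3.87
ee_pos: [0.5995, -0.1874, 0.1206]
eef_rot: [-0.0, 0.986, 0.164, -0.0]
contact_force: [-0.7, -0.0, 1.0]
finger_gap: 0.0001
t: 4.12
ee_pos: [0.5995, -0.1874, 0.1144]
eef_rot: [-0.0, 0.986, 0.164, -0.0]
contact_force: [-1.0, -0.0, 2.0]
finger_gap: -0.0001
```

```bash
python3 -m jog '[[[0,0,0.003],[0,0,0],0],[[0,0,0.003],[0,0,0],0],[[0,0,0],[0,0,0],0]]'
python3 -m jog '[[[0,0,0.002],[0,0,0],0],[[0,0,0],[0,0,0],0]]'
```

```text
t: 4.37
ee_pos: [0.6016, -0.1884, 0.1117]
eef_rot: [0.001, 0.986, 0.164, 0.001]
contact_force: [-3.2, 1.1, 12.4]
finger_gap: -0.0001
t: 4.53
ee_pos: [0.6023, -0.1887, 0.1116]
eef_rot: [0.001, 0.986, 0.164, 0.002]
contact_force: [-4.9, 0.2, 19.3]
finger_gap: 0.0001
```

B goes home (tip 0.0866, force rises there). Now A.

```bash
python3 -m jog '[[[0,0,-0.02],[0,0,0],0],[[0,0,-0.025],[0,0,0],0],[[0.014,-0.021,0],[0,0,0],0],[[0.014,-0.021,0],[0,0,0],0],[[0.014,-0.02,0],[0,0,0],0],[[0,0,0],[0,0,0],0],[[0,0,0],[0,0,0],0]]'
python3 go.py A .121
```

```text
t: 5.12
ee_pos: [0.6196, -0.1141, 0.1513]
eef_rot: [0.0, 0.986, 0.165, -0.0]
contact_force: [-0.5, -0.8, 0.4]
finger_gap: 0.0002
5.1167 pos [ 0.6196 -0.1141  0.1513] shift [0.0002 0.0004 0.0303] F [-0.5 -0.8  0.4] gap 0.0002 [[0.945, 0.326, -0.001], [0.326, -0.945, -0.0], [-0.001, -0.0, -1.0]]
```

```bash
python3 -m jog '[[[0,0,0.012],[0,0,0],0],[[0,0,0.006],[0,0,0],0],[[0,0,0.003],[0,0,0],0],[[0,0,0.003],[0,0,0],0],[[0,0,0.003],[0,0,0],0],[[0,0,0.003],[0,0,0],0],[[0,0,0],[0,0,0],0]]'
python3 -m jog '[[[0,0,0.003],[0,0,0],0],[[0,0,0.003],[0,0,0],0],[[0,0,0],[0,0,0],0]]'
```

```text
t: 5.7
ee_pos: [0.6193, -0.1156, 0.1216]
eef_rot: [-0.0, 0.986, 0.164, -0.0]
contact_force: [-0.2, -0.3, 0.9]
finger_gap: 0.0002
t: 5.95
ee_pos: [0.6193, -0.1153, 0.1155]
eef_rot: [-0.0, 0.986, 0.164, -0.0]
contact_force: [-1.1, -0.6, 1.3]
finger_gap: 0.0
```

```bash
python3 -m jog '[[[0,0,0.003],[0,0,0],0],[[0,0,0.002],[0,0,0],0],[[0,0,0],[0,0,0],0]]'
python3 -m jog '[[[0,0,0.002],[0,0,0],0],[[0,0,0.001],[0,0,0],0],[[0,0,0],[0,0,0],0]]'
```

```text
t: 6.2
ee_pos: [0.6199, -0.1155, 0.1114]
eef_rot: [0.0, 0.986, 0.164, 0.0]
contact_force: [-1.7, 0.2, 4.2]
finger_gap: -0.0001
t: 6.45
ee_pos: [0.6217, -0.1161, 0.1115]
eef_rot: [0.001, 0.986, 0.164, 0.002]
contact_force: [-3.4, -0.3, 14.1]
finger_gap: 0.0003
```

A is home as well, so C is the sticker. I'll lift, open the jaws and go above C.

```bash
python3 -m jog '[[[0,0,-0.02],[0,0,0],0],[[0,0,-0.04],[0,0,0],0],[[0,0,-0.01],[0,0,0],0.05],[[-0.026,0.005,0],[0,0,0],0.05],[[-0.026,0.005,0],[0,0,0],0.05],[[-0.026,0.005,0],[0,0,0],0.05],[[-0.026,0.006,0],[0,0,0],0.05],[[0,0,0],[0,0,0],0.05],[[0,0,0],[0,0,0],0.05],[[0,0,0],[0,0,0],0.05]]'
python3 go.py C .06
python3 - <<'E'
from h import *
a=r.read_camera("top")[120:320,320:520];b=r.read_camera("side")[180:380,250:450]
cv2.imwrite("pics/c2.png",cv2.resize(np.hstack([a,b]),(800,400),interpolation=2))
E
```

```text
t: 7.28
ee_pos: [0.5286, -0.1688, 0.1779]
eef_rot: [0.0, 0.986, 0.164, 0.001]
contact_force: [0.2, -0.2, 1.1]
finger_gap: 0.0497
7.2833 pos [ 0.5286 -0.1688  0.1779] shift [ 0.     -0.001   0.1179] F [ 0.2 -0.2  1.1] gap 0.0497 [[0.946, 0.323, 0.001], [0.323, -0.946, 0.0], [0.001, 0.0, -1.0]]
```

View pics/c2.png

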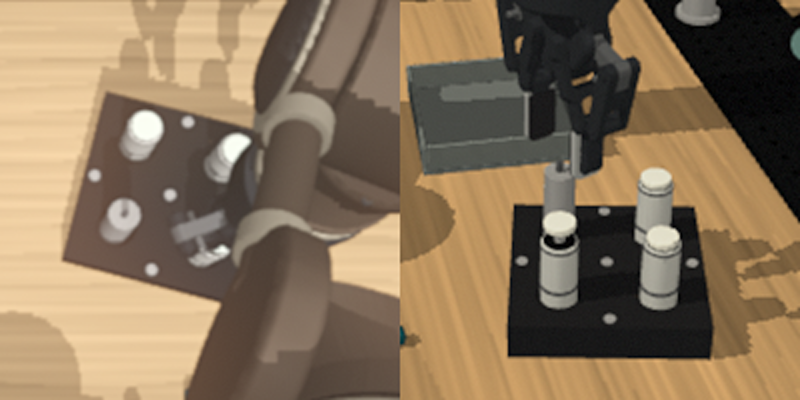

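A and B are home (caps flush) and C's cap still stands proud. I'll descend over C, close and lift.

```bash
python3 -m jog '[[[0,-0.001,0.02],[0,0,0],0.05],[[0,0,0.03],[0,0,0],0.05],[[0,0,0.025],[0,0,0],0.05],[[0,0,0.02],[0,0,0],0.05],[[0,0,0.013],[0,0,0],0.05],[[0,0,0],[0,0,0],0.05],[[0,0,0],[0,0,0],0.05]]'
python3 go.py C .07
```

```text
t: 7.97
ee_pos: [0.5279, -0.1675, 0.0694]
eef_rot: [-0.0, 0.986, 0.164, -0.0]
contact_force: [-0.4, -0.9, -0.3]
finger_gap: 0.0503
7.9667 pos [ 0.5279 -0.1675  0.0694] shift [ 0.0004  0.0006 -0.0006] F [-0.4 -0.9 -0.3] gap 0.0503 [[0.946, 0.324, -0.001], [0.324, -0.946, 0.001], [-0.001, -0.001, -1.0]]
```

```bash
python3 -m jog '[[[0,0,0],[0,0,0],0.015],[[0,0,0],[0,0,0],0.015],[[0,0,0],[0,0,0],0.015],[[0,0,0],[0,0,0],0.015],[[0,0,0],[0,0,0],0.015],[[0,0,0],[0,0,0],0.015]]' 40
```

```text
t: 8.47
ee_pos: [0.5292, -0.1684, 0.0717]
eef_rot: [0.001, 0.986, 0.164, 0.002]
contact_force: [-0.3, 0.7, 6.0]
finger_gap: 0.0277
```

```bash
python3 -m jog '[[[0,0,-0.01],[0,0,0],0.015],[[0,0,-0.02],[0,0,0],0.015],[[0,0,-0.03],[0,0,0],0.015],[[0,0,-0.03],[0,0,0],0.015],[[0,0,-0.03],[0,0,0],0.015],[[0,0,0],[0,0,0],0.015],[[0,0,0],[0,0,0],0.015]]'
python3 go.py T .19
```

```text
t: 9.05
ee_pos: [0.5284, -0.1684, 0.192]
eef_rot: [0.001, 0.986, 0.164, 0.001]
contact_force: [-1.0, 0.5, -3.5]
finger_gap: 0.0276
9.05 pos [ 0.5284 -0.1684  0.192 ] shift [ 0.1027 -0.2687  0.0016] F [-1.   0.5 -3.5] gap 0.0276 [[0.946, 0.324, 0.003], [0.324, -0.946, -0.002], [0.003, 0.003, -1.0]]
```

Held (gap 27.6 mm, extra weight -3.5 N). Now to the tray.

```bash
python3 -m jog '[[[0.004,-0.011,0],[0,0,0],0.015],[[0.01,-0.026,0],[0,0,0],0.015],[[0.01,-0.026,0],[0,0,0],0.015],[[0.01,-0.026,0],[0,0,0],0.015],[[0.01,-0.026,0],[0,0,0],0.015],[[0.01,-0.026,0],[0,0,0],0.015],[[0.01,-0.026,0],[0,0,0],0.015],[[0.01,-0.026,0],[0,0,0],0.015],[[0.01,-0.026,0],[0,0,0],0.015],[[0.01,-0.026,0],[0,0,0],0.015],[[0.008,-0.023,0],[0,0,0],0.015],[[0,0,0],[0,0,0],0.015]]'
python3 -m jog '[[[0,0,0.02],[0,0,0],0.015],[[0,0,0],[0,0,0],0.015],[[0,0,0],[0,0,0],0.015]]'
python3 go.py T .071
python3 - <<'E'
from h import *
a=r.read_camera("top")[120:320,150:350];b=r.read_camera("side")[120:320,200:400]
cv2.imwrite("pics/c3.png",cv2.resize(np.hstack([a,b]),(800,400),interpolation=2))
E
```

```text
t: 10.05
ee_pos: [0.5345, 0.1232, 0.1871]
eef_rot: [-0.002, 0.986, 0.166, -0.003]
contact_force: [0.3, 0.3, -2.2]
finger_gap: 0.0277
t: 10.3
ee_pos: [0.5339, 0.1185, 0.1667]
eef_rot: [-0.0, 0.986, 0.164, -0.004]
contact_force: [1.0, -0.1, -3.1]
finger_gap: 0.0277
10.3 pos [0.5339 0.1185 0.1667] shift [0.0054 0.0011 0.0957] F [ 1.  -0.1 -3.1] gap 0.0277 [[0.946, 0.324, -0.008], [0.324, -0.946, -0.001], [-0.008, -0.002, -1.0]]
```

View pics/c3.png

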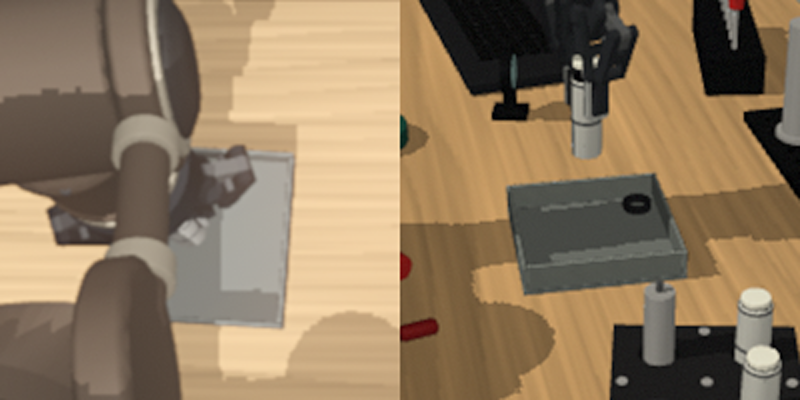

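The damper hangs upright above the tray, clear of the ring. I'll lower it until it touches.

```bash
python3 -m jog '[[[0.005,0.001,0.02],[0,0,0],0.015],[[0,0,0.025],[0,0,0],0.015],[[0,0,0.02],[0,0,0],0.015],[[0,0,0.015],[0,0,0],0.015],[[0,0,0.009],[0,0,0],0.015],[[0,0,0.002],[0,0,0],0.015],[[0,0,0],[0,0,0],0.015],[[0,0,0],[0,0,0],0.015],[[0,0,0],[0,0,0],0.015]]'
python3 go.py T .0707
```

```text
t: 11.15
ee_pos: [0.5438, 0.1195, 0.0805]
eef_rot: [0.0, 0.986, 0.164, 0.001]
contact_force: [0.0, 0.8, -2.6]
finger_gap: 0.0274
11.15 pos [0.5438 0.1195 0.0805] shift [-0.0051 -0.0013  0.0098] F [ 0.   0.8 -2.6] gap 0.0274 [[0.946, 0.324, 0.003], [0.324, -0.946, 0.0], [0.003, 0.001, -1.0]]
```

```bash
python3 -m jog '[[[0,0,0.004],[0,0,0],0.015],[[0,0,0.003],[0,0,0],0.015],[[0,0,0.001],[0,0,0],0.015],[[0,0,0],[0,0,0],0.015]]'
python3 -m jog '[[[0,0,0.001],[0,0,0],0.015],[[0,0,0],[0,0,0],0.015]]'
python3 -m jog '[[[0,0,0.001],[0,0,0],0.015],[[0,0,0],[0,0,0],0.015]]'
```

```text
t: 11.48
ee_pos: [0.5424, 0.1194, 0.0709]
eef_rot: [-0.0, 0.986, 0.164, -0.0]
contact_force: [-0.1, 1.2, -2.4]
finger_gap: 0.0275
t: 11.65
ee_pos: [0.5427, 0.1195, 0.0707]
eef_rot: [-0.0, 0.986, 0.164, -0.0]
contact_force: [-2.1, -0.6, 2.6]
finger_gap: 0.0274
t: 11.82
ee_pos: [0.5429, 0.1196, 0.0707]
eef_rot: [-0.0, 0.986, 0.164, 0.0]
contact_force: [-3.5, -0.5, 9.2]
finger_gap: 0.0274
```

```bash
python3 -m jog '[[[0,0,-0.001],[0,0,0],0.032],[[0,0,0],[0,0,0],0.04],[[0,0,0],[0,0,0],0.05],[[0,0,0],[0,0,0],0.055],[[0,0,0],[0,0,0],0.055],[[0,0,0],[0,0,0],0.055]]'
python3 -m jog '[[[0,0,-0.01],[0,0,0],0.055],[[0,0,-0.02],[0,0,0],0.055],[[0,0,-0.03],[0,0,0],0.055],[[0,0,-0.04],[0,0,0],0.055],[[0,0,-0.04],[0,0,0],0.055],[[-0.03,0,0],[0,0,0],0.055],[[-0.04,0,0],[0,0,0],0.055],[[-0.04,0,0],[0,0,0],0.055],[[-0.03,0,0],[0,0,0],0.055],[[0,0,0],[0,0,0],0.055],[[0,0,0],[0,0,0],0.055]]'
python3 - <<'E'
from h import *
a=r.read_camera("top")[120:320,180:480];b=r.read_camera("side")[180:380,200:500]
cv2.imwrite("pics/c4.png",cv2.resize(np.hstack([a,b]),(800,267),interpolation=2))
E
```

```text
t: 12.32
ee_pos: [0.5424, 0.1193, 0.0698]
eef_rot: [0.0, 0.986, 0.164, -0.0]
contact_force: [0.7, -1.1, 0.1]
finger_gap: 0.0549
t: 13.23
ee_pos: [0.4088, 0.0737, 0.2104]
eef_rot: [0.0, 0.986, 0.164, 0.001]
contact_force: [0.8, -0.3, 0.1]
finger_gap: 0.0551
```

View pics/c4.png

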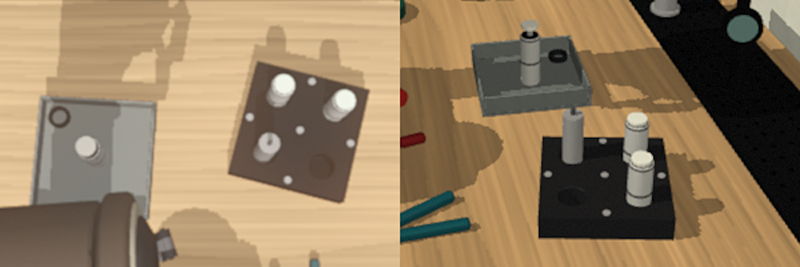

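The sticking damper stands upright near the tray centre, A and B stand in the holder with caps flush, C's socket is empty, and the arm is clear of everything.

```bash
python3 -c "
from plant import r
print(r.sense()['t'],r.hand_in())"
```

```text
the job is handed in; nothing more can be done
13.3333 None
```

The job is done and handed in at 13.3 s of the 53 s allowed; no verdict came back.

- **Pushing:** I pressed all three plungers with the jaws closed. The damper at the holder's near-right corner, as the robot sees it (world 0.53, -0.17), stopped dead at about 8 mm with 24 N on it. The other two went home, with their caps down at about 0.0866 m.
- **Reject:** I lifted out the sticking damper and lowered it until it touched the tray floor. It was released about 4 mm from the tray's centre.
- **Last checks:** The final pictures show the rejected damper upright and clear of the ring, and the other two upright in the holder with their caps flush. The wrist force was about zero with the gripper clear of everything. No check failed or disagreed.

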